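# Fit a keyed shaft into a toothed pulley and hold it home

### The arm

A 7-joint arm with a two-finger parallel gripper is mounted at the origin on a cart in front of the work surface, level with it; the furniture and walls round the work are solid. World frame = base frame: x ahead of the robot, y to its left, z up, the work surface at z = 0. Lengths are in m, angles in degrees, forces in N, time in s.
With the tool pointing down it reaches from about 0.425 to 0.825 m from the base axis. Payload 3.6 kg.
Tool frame: the origin (TCP) lies midway between the tips of the shut fingers; the grasp point (between the pads) lies 19 mm behind it; z points along the fingers, y is the line along which they close (so a half turn about z gives the same grasp; the last joint's range is limited). The gripper opens to 85 mm and grips with 20 to 120 N. Pads are 22 mm wide; open, the fingers measure 114 mm over their backs; the gripper's body (76 mm by 85 mm) begins 54 mm behind the grasp point. The pads swing forward as they close: fully open they stand 13 mm farther back than shut.
Start: joints at [71.706, 35.231, -0.722, 81.555, 0.464, 63.22, -2.315], TCP at [0.188, -0.622, 0.231] pointing down, gripper open.
Joint ranges: [-178.69, 178.69], [-17.37, 117.87], [-77.05, 75.6], [15.02, 138.74], [-78.02, 258.01], [0.78, 113.62], [-162.83, 162.83]. Speed limits (degrees/s): [159.86, 159.86, 180, 180, 180, 180, 180].

### API

Orientations are given as a 3x3 rotation matrix whose columns are the frame's x, y, z axes.
In Python, from cell import arm, vision, ticket gives the robot as it stands. The module is installed in compiled form; this text tells all that it offers.
- The arm moves only by the tool move_arm, never from a script. Its argument "commands" is a list that holds one entry, the list of rows, each a list of 7 numbers: the shift along the tool's x, y, z in m, then the turn, a rotation vector about the tool's x, y, z in degrees, then the opening, from -1 (shut) to 1 (fully open). In form: [[[dx, dy, dz, ax, ay, az, gripper], ...]]. A call has 1 to 12 rows; each row is the pose to reach, as a shift and turn from the pose commanded when the call began, along the tool's axes at that moment; what a row does not reach only later rows make up. A row lasts 1/12 s, in which the tool goes at most 41.7 mm and 7.16 degrees, less where a joint would pass 70% of its speed; a pose out of reach is approached as far as the arm can. A call with a gripper value outside its range is refused whole. The fingers move at their own pace and stop on an object; "force" is the grip in N (left out, the last holds). Time passes only in rows, so rows that repeat a pose let the fingers close. It gives the time, the measured TCP pose, the force, the opening and the grip force at its end, in the units of the state.
- arm.get_state(): the state, without advancing time (a new reading comes with each control period).
- vision.get_image(name): name is "scene" or "top"; returns (picture, depth): 420x560x3 uint8, red, green, blue; 420x560 float32, m along the optical axis (not along the pixel's ray), 0 where there is no reading.
- vision.camera_model(name): a dict with "fx", "fy", "cx", "cy" (pixels), "view" (4x4, takes a point from world to camera coordinates). Camera axes: x right, y down, z forward; pixel columns grow to the right and rows downward; lengths in m; the calibration is good to about 2 mm. A picture is of the moment at which its call begins. camera_model takes no time and is no camera call.
- ticket.hand_in(): hands the job in; it is judged then, once.
The state is a dict: "time_s": time; "joints": joint angles; "joint_vel": joint speeds; "tau": joint torques, N m; "tool_pos": TCP position; "ee_rot": TCP orientation; "wrist_force": force on the tool from outside, world axes, zero at the start; "wrist_torque": the same for the moment, N m; "width": opening from 0.0 (shut) to 1.0 (fully open); "grip_force": force on a finger pad.
Only numpy, scipy, OpenCV 4.12 (cv2) and the standard library are available. Lean on these libraries where they do the work, as an engineer would, in place of code of your own. Each camera call takes 0.05 s, during which the arm holds its last target. There are 200 camera calls.

### The job

Set the toothed aluminium pulley into the matching pocket of the white nest, hub up, and let it go; then take the brass-knobbed shaft from its stand, enter it in the pulley's bore, turn it until its key slips into the keyway, and push until the knob sits fully home on the hub. Finish while still gripping the knob and pressing it home against the fixture's spring pin, so that I can tighten the grub screw; leave the black-knobbed shaft in its hole and do not shove the other things about.

Things in the scene. Friction and masses are not known exactly. Their poses are not given: they have to be found in the camera images.
- fixture: Assembly fixture, fixed to the table: black base 116 (x) x 92 (y) x 10 mm with four screw heads at its corners, on it a white nest block 72 (x) x 62 (y) mm, top at z = 36 mm, with an open pocket in its middle. Origin: centre of the base's underside, on the table; z up.
- nest_floor (a point): Centre of the pocket's flat floor, 24 mm above the fixture's origin, axes as the fixture's. The pocket: a round of 43 mm with two flats 33 mm apart, parallel to x (as are two thin brass strips on the block's top), 12 mm deep, its top 4 mm flared outward by 3 mm. In the middle of the floor a 20 mm hole with the brass spring pin.
- spring_pin (a joint): Brass pin 12 mm across in the pocket's floor, its top 0.5 mm below the floor at 0. Value: how far it is pushed down (m), 0 to 0.010. The spring resists with 3 N at first and 0.8 N more for each mm. It reads about 0.0055 with the shaft fully home; if the knob is let go, the pin lifts the shaft again.
- pulley: Loose bright aluminium toothed pulley, 42 mm high, 0.18 kg, standing on the table hub up. Origin: centre of its underside, z up. From below: boss 40 mm across with two flats 30 mm apart, parallel to the pulley's x, z 0 to 16 mm (fits the pocket either way round, 1.5 mm play on each side); toothed rim with flanges, 50 mm across, z 16 to 32 (grip here); hub 32 mm across, z 32 to 42.
- bore_mouth (a point): On the pulley's axis at the hub's top face, 42 mm above its origin, axes as the pulley's. Through bore 17.6 mm across, with a keyway 8 mm wide towards +x that reaches 12.4 mm from the axis, open at the top (a black dot on the rim marks that side); 2 mm chamfer at the mouth.
- keyed_shaft: Loose steel shaft with a knurled brass knob, 0.25 kg, hanging upright by its knob in a hole of the stand. Origin: on the axis at the knob's flat underside (the shoulder); z up. Knob 36 mm across, z 0 to 34 mm. A black line on the knob's top points over the key (+x). When home in the pulley, this origin lies on the hub's top face.
- shaft_tip (a point): Lower end of the keyed shaft, 48 mm below its origin, axes as the shaft's. Shaft 16 mm across, tip chamfered 3 mm. Dark key 6 mm wide on its +x side, out to 11.5 mm from the axis, from 12 to 36 mm above the tip: the last 12 mm are a plain pilot that enters the bore at any angle before the key meets the hub.
- plain_shaft: A shaft of the same size without key, with a black plastic fluted knob, 36 mm across and 34 mm high, in the stand's other hole. Origin at the knob's underside. To be left alone.
- stand: Blue shaft stand on a black foot, fixed, 66 (x) x 146 (y) mm, 58 mm high. Origin: centre of its underside. Two 28 mm holes in its top plate (15 mm thick) at x = 0, y = +37 and -37 mm; either shaft may hang in either.
- enclosure_corner (a point): Nearest top corner of the big black enclosure behind the work, 270 mm above the table. From here its front runs back and to the left (60 degrees from x), its right side back and to the right (-30 degrees from x). It does not move; keep arm and gripper body clear of it.
- caliper: Steel vernier caliper lying flat behind the fixture, 74 x 202 x 10 mm; leave alone. Origin: centre of its underside.
- tweezer_case: Small green case, 32 x 75 x 16 mm; leave alone. Origin: centre of its underside.
- post_holder: Black upright post holder with a side screw, 25 x 37 x 50 mm; leave alone. Origin: centre of its underside.
- optic_mount: Black upright mirror mount, 28 x 45 x 45 mm; leave alone. Origin: centre of its underside.
Mind the look-alikes: they are no part of the job. Several things have the shape of the pulley; the one meant has the colours described above.

How it is judged (in metres and radians):
On the way, in this order (a step that is already met when the one before it is completed fails the run):
1. the pulley sits fully down in the pocket of the nest and is let go (z of pulley in the frame of nest_floor below 0.0025 m and horizontal distance between pulley and nest_floor below 0.004 m and angle between pulley's own z axis and vertical below 0.07 rad and angle between the x axis of pulley and the x axis of fixture, either way round below 0.2 rad and contact force between the fingers and pulley below 0.1 N), for 0.2 s.
2. the shaft stands in the bore and its key has slipped into the keyway (horizontal distance between keyed_shaft and pulley below 0.004 m and angle between keyed_shaft's own z axis and vertical below 0.1 rad and z of keyed_shaft in the frame of pulley below 0.065 m), for 0.1 s.
At the end, for the whole second after the job is handed in: The pulley sits in the pocket (within 2.5 mm of its floor, upright); the keyed shaft is in it, knob within 1.7 mm of the hub, the spring pin pushed down by more than 4 mm, and the gripper still holds the knob, fingers round its side, at rest (z of pulley in the frame of nest_floor below 0.0025 m and horizontal distance between pulley and nest_floor below 0.004 m and angle between pulley's own z axis and vertical below 0.07 rad and angle between the x axis of pulley and the x axis of fixture, either way round below 0.2 rad and horizontal distance between keyed_shaft and pulley below 0.004 m and angle between keyed_shaft's own z axis and vertical below 0.1 rad and z of keyed_shaft in the frame of pulley below 0.0437 m and value of joint spring_pin above 0.004 m and contact force between the fingers and keyed_shaft above 1 N and z of the grasp point in the frame of keyed_shaft below 0.047 m and linear speed of keyed_shaft below 0.02 m/s); the arm keeps its last pose, push and grip.
It fails at once if the black-knobbed shaft is disturbed (moved 20 mm) (distance of plain_shaft from where it was at the start of the episode above 0.02 m).
It fails at once if another thing on the table is shoved about (moved 30 mm) (distance of any of caliper, tweezer_case, post_holder, optic_mount from where it was at the start of the episode above 0.03 m).
It also fails if it takes over 58 s, if anything falls off the work surface, if the arm or the gripper's body presses on something with over 40 N, if the wrist force passes 120 N, or if a joint passes its speed limit or range.

## Working session

There is one attempt and no reset: what is moved stays moved. The work goes in short steps, Python scripts to look and compute and a tool call to move; the robot and the scene stay as the last step left them, time stands still between calls to the robot, and variables do not carry over. Pictures are saved under pics/ and viewed, at most 10 in all, crops included, and the job is handed in when it is done.

Besides the shell and the picture viewer there is one more tool, called after "Call:" as name(argument=value, ...), one argument or row to a line, values as JSON. move_arm: Moves the arm, as the interface text tells. Its arguments: {"type":"object","properties":{"commands":{"type":"array"},"force":{"type":"number"}},"required":["commands"]}

```bash
mkdir -p pics; cat > h.py <<'E'
import numpy as np, cv2
from cell import arm, vision, ticket
def grab(n):
    im,d=vision.get_image(n); return im,d,vision.camera_model(n)
def ray(m,u,v,z):
    V=np.array(m["view"]);R=V[:3,:3];t=V[:3,3];o=-R.T@t
    d=R.T@np.array([(u-m["cx"])/m["fx"],(v-m["cy"])/m["fy"],1.])
    return o+d*(z-o[2])/d[2]
def pts(m,d):
    v,u=np.indices(d.shape);V=np.array(m["view"])
    P=np.stack([(u-m["cx"])/m["fx"]*d,(v-m["cy"])/m["fy"]*d,d],-1)
    return (P-V[:3,3])@V[:3,:3]
def proj(m,p):
    V=np.array(m["view"]);c=V[:3,:3]@np.array(p)+V[:3,3]
    return m["fx"]*c[0]/c[2]+m["cx"],m["fy"]*c[1]/c[2]+m["cy"]
def save(n,im): cv2.imwrite("pics/"+n+".png",cv2.cvtColor(im,cv2.COLOR_RGB2BGR))
E
python3 - <<'E'
from h import *
for n in("scene","top"):
    im,d,m=grab(n);save(n+"0",im);np.savez("/tmp/"+n,im=im,d=d);V=np.array(m["view"]);print(n,m["fx"],np.round(V,3).tolist())
s=arm.get_state();print(s["time_s"],s["tool_pos"],np.round(s["ee_rot"],3).tolist(),s["wrist_force"])
E
```

```text
scene 466.8503110699816 [[0.9, -0.436, -0.014, -0.484], [-0.212, -0.41, -0.887, 0.192], [0.381, 0.801, -0.462, 1.091], [0.0, 0.0, 0.0, 1.0]]
top 438.84009188379025 [[0.008, -1.0, -0.018, -0.105], [-0.997, -0.006, -0.076, 0.464], [0.076, 0.018, -0.997, 1.272], [0.0, 0.0, 0.0, 1.0]]
0.1 [ 0.18742632 -0.62166017  0.23024511] [[0.957, 0.289, -0.001], [0.289, -0.957, 0.002], [-0.0, -0.002, -1.0]] [-1.02994495 -0.74500143  0.12836757]
```

View pics/scene0.png

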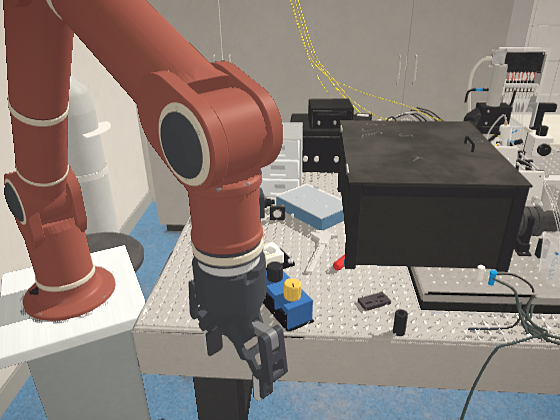

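View pics/top0.png

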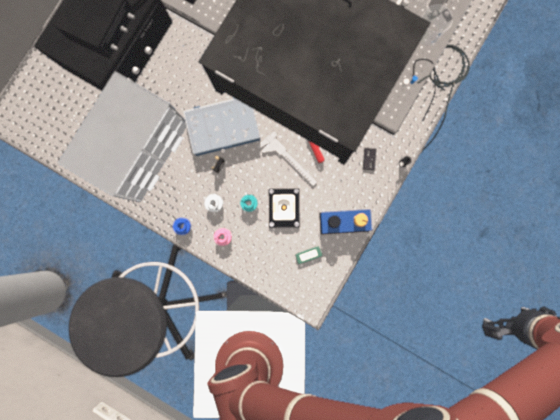

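The top view shows pulley-shaped things at white/silver (214,203), teal (249,203), pink (223,236) and blue (182,226). Only (214,203) fits "bright aluminium". The fixture is at (284,208). The stand is at (346,222), with the brass knob at (361,219) and the black knob at (334,222). I'll confirm these in one enlarged crop.

```bash
python3 - <<'E'
from h import *
Z=np.load("/tmp/top.npz");im,d=Z["im"],Z["d"];m=vision.camera_model("top")
def up(u0,v0,w,h,s): return cv2.resize(im[v0:v0+h,u0:u0+w],None,fx=s,fy=s,interpolation=cv2.INTER_CUBIC)
a=up(194,183,40,40,7);b=up(264,188,40,40,7);c=up(316,202,60,40,7)
save("crop0",np.vstack([np.hstack([a,b]),np.hstack([c,np.zeros((280,140,3),np.uint8)])]))
P=pts(m,d)
for n,(u0,v0,u1,v1),(z0,z1) in [("pul rim+hub",(198,188,231,218),(.015,.06)),("fix block",(264,184,305,232),(.03,.042)),("knobs",(316,204,376,238),(.07,.12)),("stand",(316,204,376,238),(.05,.066))]:
    Q=P[v0:v1,u0:u1].reshape(-1,3);Q=Q[(Q[:,2]>z0)&(Q[:,2]<z1)];r=cv2.minAreaRect(Q[:,:2].astype(np.float32)*1000)
    print(n,len(Q),Q.mean(0).round(4),np.percentile(Q[:,2],[5,50,95]).round(4),r)
E
```

```text
pul rim+hub 221 [0.4692 0.1066 0.0335] [0.021  0.0331 0.0434] ((469.7908020019531, 107.25711059570312), (48.58097839355469, 48.242149353027344), 24.649991989135742)
fix block 350 [ 0.4583 -0.0984  0.0352] [0.0314 0.0351 0.0396] ((458.5955810546875, -98.2961654663086), (72.73573303222656, 58.02835464477539), 0.44832807779312134)
knobs 280 [ 0.4181 -0.2754  0.0902] [0.0819 0.0912 0.0951] ((418.4251708984375, -275.038818359375), (33.80000305175781, 107.01427459716797), 4.504122734069824)
stand 767 [ 0.4181 -0.2745  0.0576] [0.0536 0.0576 0.0614] ((418.5896301269531, -276.2422790527344), (60.11870193481445, 140.94085693359375), 3.7843291759490967)
```

View pics/crop0.png

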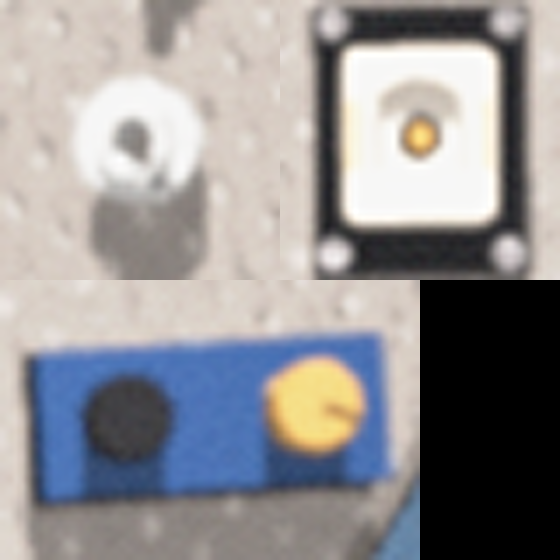

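The crop shows the silver pulley at top px (213.7,202.6). It is white-bright with a black dot at about (216.6,209), which confirms it. The white nest has its pin at (283.9,207.4), and the brass knob's line points right and slightly down. Next I'll measure these more finely.

```bash
python3 - <<'E'
from h import *
Z=np.load("/tmp/top.npz");im,d=Z["im"].astype(float),Z["d"];m=vision.camera_model("top")
hsv=cv2.cvtColor(Z["im"],cv2.COLOR_RGB2HSV).astype(float)
def cen(mask,box,z,nm):
    u0,v0,u1,v1=box;s=np.zeros_like(mask);s[v0:v1,u0:u1]=mask[v0:v1,u0:u1]
    k,l,st,c=cv2.connectedComponentsWithStats(s.astype(np.uint8));i=1+st[1:,4].argmax()
    cs,_=cv2.findContours((l==i).astype(np.uint8),0,2);r=cv2.minEnclosingCircle(cs[0]);e=cv2.minAreaRect(cs[0])
    print(nm,st[i],c[i].round(2),r,e,"->",ray(m,*c[i],z).round(4), "circ",ray(m,*r[0],z).round(4))
    return c[i]
P=pts(m,d)
cen((hsv[...,2]>222)&(hsv[...,1]<25),(200,188,230,215),.034,"pulley bright")
cen((P[...,2]>.012),(199,188,231,213),.03,"pulley depth")
cen((hsv[...,2]>215)&(hsv[...,1]<30),(273,192,297,222),.036,"block")
cen((hsv[...,1]>110),(276,200,292,214),.0235,"pin")
k=cen((hsv[...,1]>100)&(hsv[...,0]<40)&(hsv[...,2]>150),(350,205,372,232),.092,"knob brass")
print(hsv[190:216,203:226,2].astype(int))
print(hsv[211:229,352:371,2].astype(int))
E
```

```text
pulley bright [203 193  20  17 201] [212.59 200.86] ((212.07142639160156, 201.35714721679688), 10.063674926757812) ((212.80772399902344, 200.9615478515625), (15.504340171813965, 18.48117446899414), 82.87498474121094) -> [0.4737 0.1095 0.034 ] circ [0.4722 0.111  0.034 ]
pulley depth [205 194  18  18 230] [213.7  202.52] ((213.5, 203.5), 9.617792129516602) ((213.80003356933594, 202.60000610351562), (16.994115829467773, 16.994115829467773), 63.43495178222656) -> [0.4692 0.1069 0.03  ] circ [0.4663 0.1074 0.03  ]
block [273 195  22  25 457] [283.68 207.33] ((283.5, 206.625), 15.013114929199219) ((283.5, 207.0), (24.0, 21.0), 90.0) -> [ 0.456  -0.0974  0.036 ] circ [ 0.4581 -0.0969  0.036 ]
pin [282 206   4   4  14] [283.5  207.29] ((283.5, 207.1666717529297), 1.9003955125808716) ((283.5, 207.5), (3.0, 3.0), 90.0) -> [ 0.457  -0.0966  0.0235] circ [ 0.4574 -0.0966  0.0235]
knob brass [355 214  12  12 120] [360.47 219.68] ((360.3235168457031, 219.6764678955078), 6.275914669036865) ((360.5, 219.5), (11.0, 11.0), 90.0) -> [ 0.4195 -0.3101  0.092 ] circ [ 0.4194 -0.3097  0.092 ]
[[218 216 21
[... 3269 characters left out ...]
 245 245 242 226 207 208 223 230 210 166 176
  180]
 [177 150 151 207 240 246 245 245 245 243 237 229 218 209 196 165 167 177
  179]
 [180 152 127 178 227 244 246 245 245 245 244 244 243 232 194 146 172 176
  178]
 [179 157 112 150 200 237 245 246 245 245 245 246 246 236 188 158 175 177
  176]
 [181 158 118 128 169 209 237 244 245 246 245 243 231 203 150 166 174 178
  176]
 [177 159 119 102 121 152 186 213 226 229 224 207 167 132 166 176 174 175
  176]
 [178 158 127 109 102 100 116 135 147 156 149 124 109 144 172 180 177 177
  178]
 [179 160 119 113 111 111 107 105 104 105 105 109 114 145 168 177 178 178
  177]
 [176 160 124 111 114 116 113 114 112 113 114 111 118 148 175 179 179 176
  181]]
```

```bash
cat > g.py <<'E'
import sys
from h import *
from scipy.spatial.transform import Rotation as Ro
def go(x,y,z,yaw):  # yaw of tool y axis (deg), tool down
    s=arm.get_state();R=np.array(s["ee_rot"]);p=np.array(s["tool_pos"])
    a=np.radians(yaw);Y=np.array([np.cos(a),np.sin(a),0]);Zd=np.array([0,0,-1.]);X=np.cross(Y,Zd)
    T=np.c_[X,Y,Zd]
    print("t",round(s["time_s"],2),"p",p.round(4),"yaw_y",round(float(np.degrees(np.arctan2(R[1,1],R[0,1]))),2),"w",round(s["width"],3),"F",np.round(s["wrist_force"],1),"j7",np.round(s["joints"][6],1))
    print("row",(R.T@(np.array([x,y,z])-p)).round(4),np.degrees(Ro.from_matrix(R.T@T).as_rotvec()).round(2))
if __name__=="__main__": go(*map(float,sys.argv[1:5]))
E
python3 g.py .43 -.25 .231 -30;python3 -c "
from h import *
m=vision.camera_model('top');print(ray(m,213,202,.032),ray(m,212.3,202,.042),ray(m,216.2,208.4,.032))"
```

```text
t 0.1 p [ 0.1874 -0.6217  0.2302] yaw_y -73.22 w 1.003 F [-1.  -0.7  0.1] j7 -2.3
row [ 3.395e-01 -2.858e-01 -1.000e-04] [ -0.13  -0.05 -43.22]
[0.47051884 0.10861851 0.032     ] [0.46969258 0.10880606 0.042     ] [0.45190499 0.09890524 0.032     ]
```

Call:
move_arm(
  commands=[
    [[0.34,-0.286,0,0,0,-43,1],[0.34,-0.286,0,0,0,-43,1],[0.34,-0.286,0,0,0,-43,1],[0.34,-0.286,0,0,0,-43,1],[0.34,-0.286,0,0,0,-43,1],[0.34,-0.286,0,0,0,-43,1],[0.34,-0.286,0,0,0,-43,1],[0.34,-0.286,0,0,0,-43,1],[0.34,-0.286,0,0,0,-43,1],[0.34,-0.286,0,0,0,-43,1],[0.34,-0.286,0,0,0,-43,1],[0.34,-0.286,0,0,0,-43,1]],
  ],
  force=40,
)

```text
time_s: 1.1
tool_pos: [0.4347, -0.2426, 0.2315]
ee_rot: [[0.492, 0.871, 0.003], [0.871, -0.492, 0.005], [0.005, 0.0, -1.0]]
wrist_force: [0.5, 0.4, 0.5]
width: 0.998
grip_force: 0.0
```

```bash
python3 g.py .470 .1085 .15 13
```

```text
t 1.1 p [ 0.4347 -0.2426  0.2315] yaw_y -29.47 w 0.998 F [0.5 0.4 0.5] j7 -10.7
row [ 0.3226 -0.142   0.0832] [  0.13  -0.29 -42.47]
```

Call:
move_arm(
  commands=[
    [[0.323,-0.142,0.083,0,0,-42.5,1],[0.323,-0.142,0.083,0,0,-42.5,1],[0.323,-0.142,0.083,0,0,-42.5,1],[0.323,-0.142,0.083,0,0,-42.5,1],[0.323,-0.142,0.083,0,0,-42.5,1],[0.323,-0.142,0.083,0,0,-42.5,1],[0.323,-0.142,0.083,0,0,-42.5,1],[0.323,-0.142,0.083,0,0,-42.5,1],[0.323,-0.142,0.083,0,0,-42.5,1],[0.323,-0.142,0.083,0,0,-42.5,1],[0.323,-0.142,0.083,0,0,-42.5,1],[0.323,-0.142,0.083,0,0,-42.5,1]],
  ],
)

```text
time_s: 2.1
tool_pos: [0.4703, 0.0988, 0.148]
ee_rot: [[-0.211, 0.977, -0.001], [0.977, 0.211, -0.002], [-0.001, -0.001, -1.0]]
wrist_force: [-0.7, 0.2, -0.1]
width: 0.998
grip_force: 0.0
```

```bash
python3 - <<'E'
from h import *
from g import go
go(.470,.1085,.012,13)
im,d,m=grab("scene");save("scene1",im)
print([np.round(proj(m,p)) for p in [(.47,.1085,.02),(.457,-.0975,.03),(.4194,-.31,.09)]])
c=im[180:330,210:410];save("scene1c",cv2.resize(c,None,fx=4,fy=4,interpolation=cv2.INTER_CUBIC))
E
```

```text
t 2.1 p [0.4703 0.0988 0.148 ] yaw_y 12.21 w 0.998 F [-0.7  0.2 -0.1] j7 -22.1
row [0.0098 0.002  0.136 ] [-0.08  0.07 -0.79]
[array([241., 219.]), array([266., 252.]), array([292., 282.])]
```

View pics/scene1c.png

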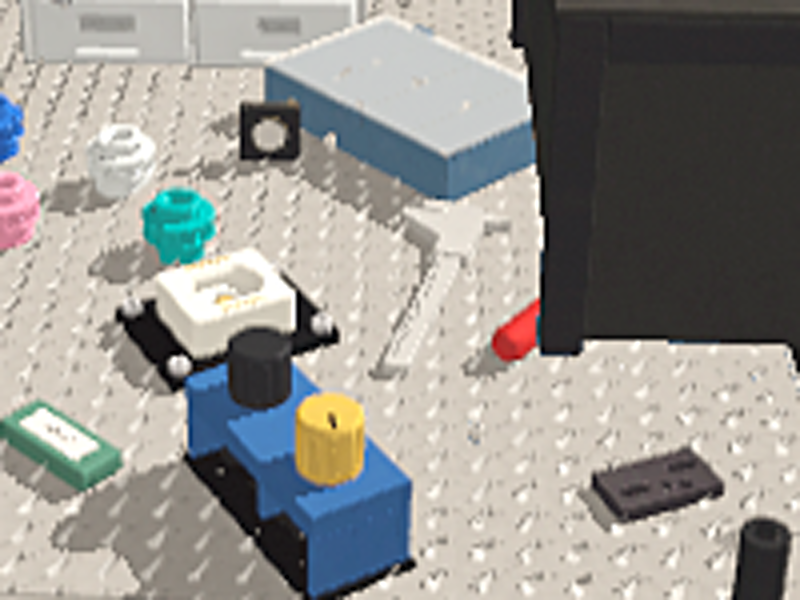

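The scene view (crop origin 210,180, scale 4) shows the silver pulley with its hub at about (241,213). The nest block is at about (266,252) and the brass knob's top at about (292,282). These agree with the projections, so I'll descend.

Call:
move_arm(
  commands=[
    [[0.01,0.002,0.04,0,0,-0.8,1],[0.01,0.002,0.07,0,0,-0.8,1],[0.01,0.002,0.09,0,0,-0.8,1],[0.01,0.002,0.09,0,0,-0.8,1],[0.01,0.002,0.09,0,0,-0.8,1],[0.01,0.002,0.09,0,0,-0.8,1]],
  ],
)

```text
time_s: 2.65
tool_pos: [0.4714, 0.1096, 0.0595]
ee_rot: [[-0.224, 0.975, 0.002], [0.975, 0.224, 0.0], [-0.0, 0.002, -1.0]]
wrist_force: [-0.2, -0.3, 0.9]
width: 0.996
grip_force: 0.0
```

```bash
python3 - <<'E'
from h import *
from g import go
go(.470,.1085,.013,13)
m=vision.camera_model("scene");im=cv2.cvtColor(cv2.imread("pics/scene1.png"),cv2.COLOR_BGR2HSV)
for p in [(.47,.1085,.042),(.47,.1085,0),(.4575,-.0975,.036),(.4575,-.0975,.0235),(.4194,-.31,.092)]: print(p,np.round(proj(m,p),1))
k=(im[...,0]<30)&(im[...,1]>130)&(im[...,2]>150);k[:270]=0;k[310:]=0;k[:,:280]=0;k[:,305:]=0
ys,xs=np.nonzero(k);print("knob",xs.min(),xs.max(),ys.min(),ys.max())
w=(im[...,1]<30)&(im[...,2]>205);w[:205]=0;w[232:]=0;w[:,:228]=0;w[:,252:]=0
k,l,st,c=cv2.connectedComponentsWithStats(w.astype(np.uint8));print("pul",st[1+st[1:,4].argmax()])
E
```

```text
t 2.65 p [0.4714 0.1096 0.0595] yaw_y 12.96 w 0.996 F [-0.2 -0.3  0.9] j7 -28.7
row [-0.0008 -0.0017  0.0465] [ 0.12  0.02 -0.04]
(0.47, 0.1085, 0.042) [240.3 212.4]
(0.47, 0.1085, 0) [241.1 225.1]
(0.4575, -0.0975, 0.036) [266.3 249.7]
(0.4575, -0.0975, 0.0235) [266.4 253.9]
(0.4194, -0.31, 0.092) [291.6 280.9]
knob 284 300 279 300
pul [228 205  24  27 339]
```

Call:
move_arm(
  commands=[
    [[-0.001,-0.0015,0.02,0,0,0,1],[-0.001,-0.0015,0.035,0,0,0,1],[-0.001,-0.0015,0.0465,0,0,0,1],[-0.001,-0.0015,0.0465,0,0,0,1],[-0.001,-0.0015,0.0465,0,0,0,0.3],[-0.001,-0.0015,0.0465,0,0,0,-0.2],[-0.001,-0.0015,0.0465,0,0,0,-1],[-0.001,-0.0015,0.0465,0,0,0,-1],[-0.001,-0.0015,0.0465,0,0,0,-1],[-0.001,-0.0015,0.0465,0,0,0,-1],[-0.001,-0.0015,0.0465,0,0,0,-1],[-0.001,-0.0015,0.0465,0,0,0,-1]],
  ],
  force=30,
)

```text
time_s: 3.65
tool_pos: [0.4699, 0.1092, 0.0133]
ee_rot: [[-0.226, 0.974, 0.002], [0.974, 0.226, 0.0], [-0.0, 0.002, -1.0]]
wrist_force: [-1.1, -0.3, 6.3]
width: 0.571
grip_force: 30.3
```

Call:
move_arm(
  commands=[
    [[0,0,-0.02,0,0,0,-1],[0,0,-0.04,0,0,0,-1],[0,0,-0.065,0,0,0,-1],[0,0,-0.09,0,0,0,-1],[0,0,-0.09,0,0,0,-1],[0,0,-0.09,0,0,0,-1]],
  ],
  force=40,
)

```text
time_s: 4.15
tool_pos: [0.4699, 0.1091, 0.1033]
ee_rot: [[-0.226, 0.974, 0.004], [0.974, 0.226, 0.001], [-0.0, 0.004, -1.0]]
wrist_force: [-0.5, 0.2, -1.7]
width: 0.564
grip_force: 42.6
```

```bash
python3 - <<'E'
from h import *
from g import go
go(.4575,-.0972,.103,-15)
im,d,m=grab("scene");save("s2",cv2.resize(im[130:270,190:330],None,fx=4,fy=4,interpolation=cv2.INTER_CUBIC))
E
```

```text
t 4.15 p [0.4699 0.1091 0.1033] yaw_y 13.05 w 0.564 F [-0.5  0.2 -1.7] j7 -26.1
row [-1.982e-01 -5.870e-02  1.000e-04] [ 0.21 -0.05 28.04]
```

View pics/s2.png

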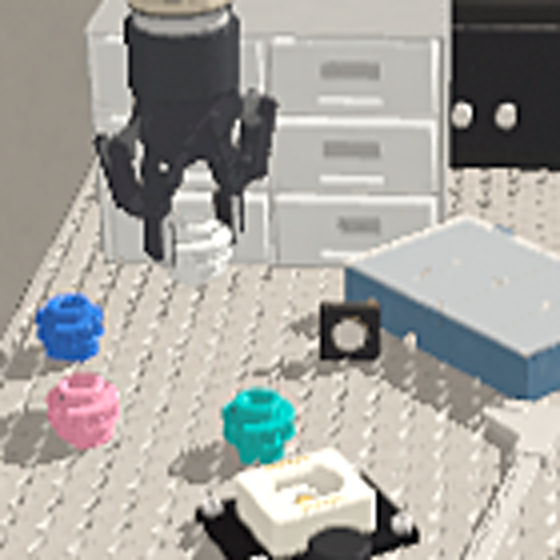

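The pulley is held upright at crop (200,245). I'll carry it over the nest and turn it by -28°.

Call:
move_arm(
  commands=[
    [[-0.03,-0.009,0,0,0,4,-1],[-0.065,-0.0195,0,0,0,9,-1],[-0.1,-0.03,0,0,0,14,-1],[-0.135,-0.04,0,0,0,19,-1],[-0.17,-0.05,0,0,0,24,-1],[-0.19,-0.056,0,0,0,28,-1],[-0.198,-0.0585,0,0,0,28,-1],[-0.198,-0.0585,0,0,0,28,-1],[-0.198,-0.0585,0,0,0,28,-1],[-0.198,-0.0585,0,0,0,28,-1],[-0.198,-0.0585,0,0,0,28,-1]],
  ],
)

```text
time_s: 5.12
tool_pos: [0.457, -0.0946, 0.1017]
ee_rot: [[0.253, 0.967, -0.0], [0.967, -0.253, 0.002], [0.001, -0.001, -1.0]]
wrist_force: [0.4, -0.5, -2.3]
width: 0.569
grip_force: 42.6
```

```bash
python3 - <<'E'
from h import *
from g import go
go(.4575,-.0972,.055,-15)
im,d,m=grab("scene");a=im[185:265,215:315]
im2,d,m=grab("top");b=im2[180:240,255:315]
save("s3",np.vstack([cv2.resize(a,(500,400),interpolation=cv2.INTER_CUBIC)[:,:],cv2.resize(b,(500,200)[:1]*1+(200,),interpolation=cv2.INTER_CUBIC)]))
E
```

```text
t 5.12 p [ 0.457  -0.0946  0.1017] yaw_y -14.67 w 0.569 F [ 0.4 -0.5 -2.3] j7 -23.8
row [-0.0024  0.0011  0.0467] [-0.04 -0.08  0.33]
```

View pics/s3.png

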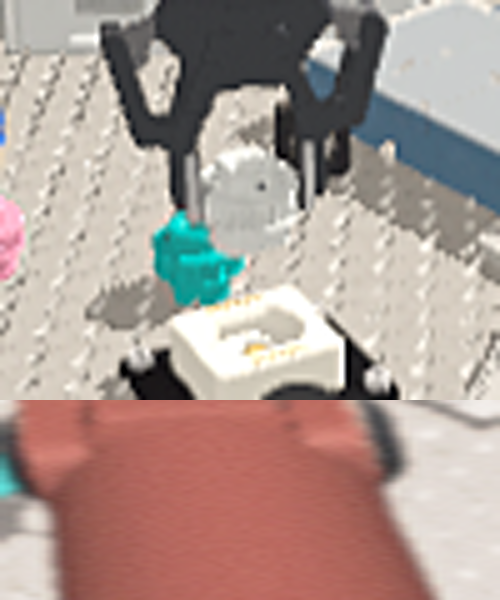

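```bash
python3 - <<'E'
from h import *
m=vision.camera_model("scene")
for a in range(150,260,10):
    t=np.radians(a);print(a,np.round(proj(m,(.457+.0208*np.cos(t),-.0946+.0208*np.sin(t),.121)),1))
print(np.round(proj(m,(.457,-.0946,.13)),1),np.round(proj(m,(.457,-.0946,.089)),1))
E
```

```text
150 [256.2 219.4]
160 [256.1 220.1]
170 [256.3 220.8]
180 [256.8 221.5]
190 [257.5 222.1]
200 [258.5 222.7]
210 [259.6 223.1]
220 [260.9 223.5]
230 [262.3 223.7]
240 [263.8 223.8]
250 [265.3 223.8]
[264.6 216.3] [265. 231.]
```

```bash
python3 - <<'E'
from h import *
m=vision.camera_model("scene")
im=cv2.cvtColor(cv2.imread("pics/scene1.png"),cv2.COLOR_BGR2GRAY)
t=np.radians(208);q=np.radians(298)
print(proj(m,(.47+.0208*np.cos(t),.1085+.0208*np.sin(t),.032)),proj(m,(.47+.016*np.cos(q),.1085+.016*np.sin(q),.037)))
print(im[208:228,229:253])
b,_,_=grab("scene");cv2.imwrite("pics/s3raw.png",b[...,::-1]);g=cv2.cvtColor(b,cv2.COLOR_RGB2GRAY);print(g[210:234,250:278])
E
```

```text
(np.float64(235.7906376907012), np.float64(218.3037033557089)) (np.float64(244.72514359113086), np.float64(215.42068585943312))
[[188 130 128 215 209 203 202 215 207 160 203 208 209 205 205 226 197 213
  199 206 208 207 203 214]
 [175 177 189 210 207 203 202 209 203 160 210 209 208 193 204 220 200 194
  212 211 208 206 202 202]
 [211 177 200 195 204 204 205 220 213 167 193 188 196 195 203 209 223 175
  200 194 204 207 207 205]
 [216 199 206 202 205 204 226 246 230 252 250 247 245 242 236 227 196 182
  201 199 206 207 210 235]
 [205 210 210 207 204 192 240 254 255 255 232 219 215 210 253 255 191 198
  205 208 206 203 228 201]
 [196 209 207 200 204 208 255 255 255 236 191 185 180 151 239 255 242 214
  203 203 200 201 213 195]
 [181 208 205 205 236 222 255 255 255 177 186 181 183 207 255 255 255 253
  232 201 205 207 208 226]
 [200 210 210 249 203 190 238 255 213 222 244 242 251 255 255 250 254 255
  254 225 202 206 231 189]
 [209 208 213 212 172 164 192 209 195 211 220 223 220 241 221 164 252 255
  255 252 199 213 193 213]
 [202 200 198 177 181 194 177 184 193 194 190 191 183 197 195 2
[... 3157 characters left out ...]
165 154 139 172 169  87 202 196 172 190 182 172 177 175 179 174 182 193
  186 184 191 191 255 254 224 178 134 217]
 [165 198 158 146 137  93 188 191 181 187 179 177 179 173 183 185 181 182
  181 182 212 255 254 242 173 127 202 214]
 [158 174 140 116 110 103 151 193 189 187 178 179 179 175 188 187 177 199
  241 236 254 239 210 224 190 186 212 212]
 [142 146 141 137 138 138 162 189 193 186 183 190 193 190 191 191 190 194
  216 212 220 192 186 249 196 170 199 209]
 [118 123 126 133 132 137 154 198 193 186 189 195 195 193 191 192 193 190
  185 188 187 188 203 242 215 130 204 210]
 [110 110 111 115 115 115 123 181 195 188 192 195 192 192 191 192 192 188
  189 191 188 190 227 197 180 195 211 211]]
```

Both markers match. The key dot at (257,223) is at about yaw 180-190, and the grub hole at (267,222) is 90° on. I'll descend into the pocket.

Call:
move_arm(
  commands=[
    [[-0.0028,0.001,0.015,0,0,2,-1],[-0.0028,0.001,0.03,0,0,2,-1],[-0.0028,0.001,0.042,0,0,2,-1],[-0.0028,0.001,0.042,0,0,2,-1],[-0.0028,0.001,0.046,0,0,2,-1],[-0.0028,0.001,0.05,0,0,2,-1],[-0.0028,0.001,0.054,0,0,2,-1],[-0.0028,0.001,0.054,0,0,2,-1]],
  ],
)

```text
time_s: 5.93
tool_pos: [0.4571, -0.0998, 0.0476]
ee_rot: [[0.291, 0.957, -0.0], [0.957, -0.291, 0.0], [0.0, -0.0, -1.0]]
wrist_force: [-0.0, -0.2, -1.6]
width: 0.569
grip_force: 42.6
```

```bash
python3 g.py .4572 -.0975 .037 -17
```

```text
t 5.93 p [ 0.4571 -0.0998  0.0476] yaw_y -16.91 w 0.569 F [-0.  -0.2 -1.6] j7 -27.8
row [ 0.0023 -0.0006  0.0106] [-0.01 -0.    0.09]
```

Call:
move_arm(
  commands=[
    [[0.0022,-0.0005,0,0,0,0,-1],[0.0022,-0.0005,0.003,0,0,0,-1],[0.0022,-0.0005,0.006,0,0,0,-1],[0.0022,-0.0005,0.008,0,0,0,-1],[0.0022,-0.0005,0.01,0,0,0,-1],[0.0022,-0.0005,0.01,0,0,0,-1]],
  ],
)

```text
time_s: 6.43
tool_pos: [0.4575, -0.0976, 0.0376]
ee_rot: [[0.291, 0.957, 0.0], [0.957, -0.291, 0.0], [0.0, 0.0, -1.0]]
wrist_force: [0.0, 1.0, -1.2]
width: 0.564
grip_force: 42.6
```

```bash
python3 g.py .4572 -.0975 .037 -17
```

```text
t 6.43 p [ 0.4575 -0.0976  0.0376] yaw_y -16.92 w 0.564 F [ 0.   1.  -1.2] j7 -28.5
row [ 0.     -0.0003  0.0006] [ 0.01 -0.01  0.08]
```

Call:
move_arm(
  commands=[
    [[0,0,0.001,0,0,0,-1],[0,0,0.001,0,0,0,-1],[0,0,0.002,0,0,0,-1],[0,0,0.002,0,0,0,-1]],
  ],
)

```text
time_s: 6.77
tool_pos: [0.4575, -0.0976, 0.0374]
ee_rot: [[0.291, 0.957, 0.001], [0.957, -0.291, -0.001], [-0.0, 0.001, -1.0]]
wrist_force: [-1.6, 1.0, 13.6]
width: 0.567
grip_force: 44.0
```

Contact comes at the floor height. I'll release and retreat upward.

Call:
move_arm(
  commands=[
    [[0,0,0.0,0,0,0,-0.2],[0,0,0.0,0,0,0,0.5],[0,0,0,0,0,0,1],[0,0,0,0,0,0,1],[0,0,0,0,0,0,1],[0,0,0,0,0,0,1],[0,0,-0.04,0,0,0,1],[0,0,-0.08,0,0,0,1],[0,0,-0.1,0,0,0,1],[0,0,-0.1,0,0,0,1]],
  ],
)

```text
time_s: 7.6
tool_pos: [0.4603, -0.098, 0.1397]
ee_rot: [[0.291, 0.957, 0.009], [0.957, -0.291, -0.001], [0.001, 0.009, -1.0]]
wrist_force: [0.2, 0.3, -0.9]
width: 1.003
grip_force: 0.0
```

```bash
python3 - <<'E'
from h import *
from g import go
go(.4195,-.310,.14,0)
im,d,m=grab("scene");save("s4raw",im);save("s4",cv2.resize(im[210:310,220:320],None,fx=6,fy=6,interpolation=cv2.INTER_CUBIC))
E
```

```text
t 7.6 p [ 0.4603 -0.098   0.1397] yaw_y -16.94 w 1.003 F [ 0.2  0.3 -0.9] j7 -23.5
row [-0.2147  0.0228 -0.0004] [ 5.200e-01  1.000e-02 -1.694e+01]
```

View pics/s4.png

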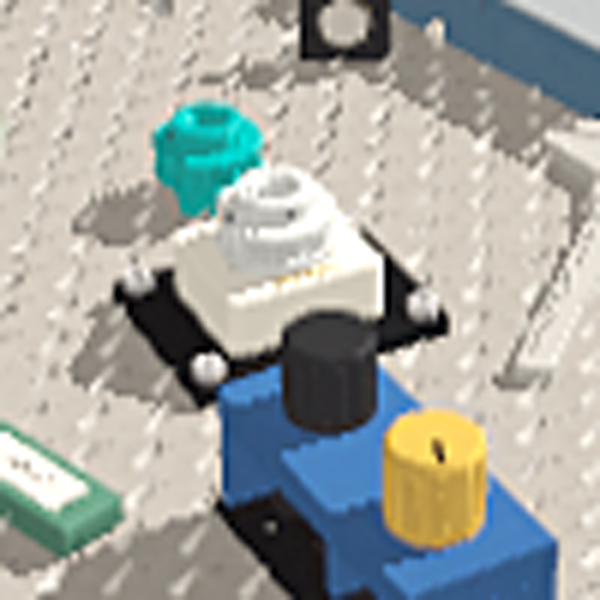

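The pulley is seated and level in the nest: hub at about (266,241), key dot at (258.5,246) facing -x, grub hole at (268.5,245.5). Next is the knob.

Call:
move_arm(
  commands=[
    [[-0.04,0.004,0,0,0,-6,1],[-0.08,0.008,0,0,0,-12,1],[-0.12,0.013,0,0,0,-17,1],[-0.16,0.018,0,0.5,0,-17,1],[-0.195,0.022,0,0.5,0,-17,1],[-0.212,0.022,0,0.5,0,-17,1],[-0.212,0.022,0,0.5,0,-17,1],[-0.212,0.022,0,0.5,0,-17,1],[-0.212,0.022,0,0.5,0,-17,1]],
  ],
)

```text
time_s: 8.4
tool_pos: [0.4166, -0.305, 0.1349]
ee_rot: [[-0.003, 1.0, -0.01], [1.0, 0.003, 0.004], [0.004, -0.01, -1.0]]
wrist_force: [0.2, 0.3, 0.3]
width: 1.001
grip_force: 0.0
```

```bash
python3 - <<'E'
from h import *
from g import go
go(.420,-.310,.063,0)
im,d,m=grab("top");save("t5raw",im);print(ray(m,360.5,219.4,.092))
g=cv2.cvtColor(im,cv2.COLOR_RGB2GRAY);print(g[192:222,272:296])
m=vision.camera_model("scene");print(proj(m,(.4575,-.0975,.066)))
g=cv2.cvtColor(cv2.imread("pics/s4raw.png"),cv2.COLOR_BGR2GRAY);print(g[236:254,254:280])
E
```

```text
t 8.4 p [ 0.4166 -0.305   0.1349] yaw_y 0.19 w 1.001 F [0.2 0.3 0.3] j7 14.0
row [-0.0052  0.0041  0.0718] [-0.57 -0.21  0.19]
[ 0.42020826 -0.31015552  0.092     ]
[[178 123  65  40  40  43  41  43  44  48  41  45  37  44  44  43  42  49
   48  43  47  68 124 174]
 [123  81  56  64  68  66  66  72  82  95  96  97  99  98  99  99  99  94
  100  95  84  66  78 101]
 [ 75 108 151 163 166 167 162 167 180 199 203 202 202 204 207 203 205 205
  202 200 186 146  93  58]
 [ 96 194 246 248 248 249 247 247 249 249 249 249 249 249 249 248 249 249
  249 250 249 239 171  78]
 [122 232 252 250 249 249 249 249 248 248 248 248 248 248 248 248 248 248
  248 248 249 251 227 119]
 [133 237 250 248 247 247 247 247 247 247 247 247 247 247 247 247 247 247
  247 247 248 250 238 132]
 [139 237 250 247 247 247 247 247 247 247 247 247 247 247 247 247 247 247
  247 247 247 249 239 133]
 [142 237 250 247 247 247 247 247 247 247 247 246 246 246 246 247 247 247
  247 247 247 249 240 132]
 [139 238 250 247 247 247 247 247 246 246 246 246 247 246 246 246 247 247
  247 247 247 249 239 134]
 [140 236 249 247 247 247 
[... 3420 characters left out ...]
55 255 255
  255 248 227 254 255 255 231 211]
 [236 237 193 190 193 210 188 255 180 255 254 250 254 254 255 255 255 246
  243 219 235 254 255 255 254 222]
 [187 189 169 192 187 204 184 232 206 241 242 249 252 243 242 231 217 199
  203 194 237 255 255 255 255 255]
 [192 193 184 190 184 198 185 183 188 189 196 202 199 192 190 190 195 187
  186 189 246 254 255 255 255 255]
 [193 194 189 183 180 195 187 177 173 175 175 179 171 177 173 183 201 200
  186 224 249 249 255 255 255 255]
 [193 194 192 181 177 188 186 183 177 179 178 182 176 179 173 182 234 205
  245 253 215 252 255 255 255 255]
 [193 193 194 188 182 186 187 180 183 180 176 186 173 186 245 229 239 224
  220 226 254 255 255 255 255 255]]
```

Call:
move_arm(
  commands=[
    [[-0.005,0.004,0.0,-0.6,0,0,1],[-0.005,0.004,0.02,-0.6,0,0,1],[-0.005,0.004,0.035,-0.6,0,0,1],[-0.005,0.004,0.035,-0.6,0,0,1]],
  ],
)

```text
time_s: 8.78
tool_pos: [0.4193, -0.3101, 0.0986]
ee_rot: [[-0.004, 1.0, -0.002], [1.0, 0.004, 0.004], [0.004, -0.002, -1.0]]
wrist_force: [0.1, -0.5, 0.4]
width: 1.001
grip_force: 0.0
```

```bash
python3 - <<'E'
from h import *
from g import go
go(.420,-.310,.064,0)
m=vision.camera_model("top");print(ray(m,283.55,205.9,.066),ray(m,283.4,213.6,.056))
E
```

```text
t 8.78 p [ 0.4193 -0.3101  0.0986] yaw_y 0.2 w 1.001 F [ 0.1 -0.5  0.4] j7 12.6
row [-0.0001  0.0008  0.0346] [-0.12 -0.25  0.2 ]
[ 0.45796318 -0.09769066  0.066     ] [ 0.43674739 -0.09721917  0.056     ]
```

Call:
move_arm(
  commands=[
    [[0,0.001,0.015,0,0,0,1],[0,0.001,0.028,0,0,0,1],[0,0.001,0.0345,0,0,0,1],[0,0.001,0.0345,0,0,0,0.4],[0,0.001,0.0345,0,0,0,0],[0,0.001,0.0345,0,0,0,-0.4],[0,0.001,0.0345,0,0,0,-1],[0,0.001,0.0345,0,0,0,-1],[0,0.001,0.0345,0,0,0,-1],[0,0.001,0.0345,0,0,0,-1],[0,0.001,0.0345,0,0,0,-1],[0,0.001,0.0345,0,0,0,-1]],
  ],
  force=60,
)

```text
time_s: 9.78
tool_pos: [0.4218, -0.3121, 0.0674]
ee_rot: [[-0.001, 1.0, 0.003], [1.0, 0.001, 0.0], [0.0, 0.003, -1.0]]
wrist_force: [0.1, 0.3, 6.3]
width: 0.403
grip_force: 59.6
```

Call:
move_arm(
  commands=[
    [[0,0,-0.01,0,0,0,-1],[0,0,-0.03,0,0,0,-1],[0,0,-0.06,0,0,0,-1],[0,0,-0.09,0,0,0,-1],[0,0,-0.11,0,0,0,-1],[0,0,-0.11,0,0,0,-1],[0,0,-0.11,0,0,0,-1]],
  ],
)

```text
time_s: 10.37
tool_pos: [0.4212, -0.3122, 0.1771]
ee_rot: [[-0.001, 1.0, 0.003], [1.0, 0.001, 0.0], [0.0, 0.003, -1.0]]
wrist_force: [-0.1, 0.5, -3.1]
width: 0.398
grip_force: 60.1
```

```bash
python3 - <<'E'
from h import *
from g import go
go(.458,-.0977,.175,-70)
im,d,m=grab("scene");save("s6raw",im);save("s6",cv2.resize(im[180:320,240:360],None,fx=4,fy=4,interpolation=cv2.INTER_CUBIC))
E
```

```text
t 10.37 p [ 0.4212 -0.3122  0.1771] yaw_y 0.06 w 0.398 F [-0.1  0.5 -3.1] j7 16.4
row [0.2144 0.037  0.0023] [ 0.16 -0.12 70.06]
```

View pics/s6.png

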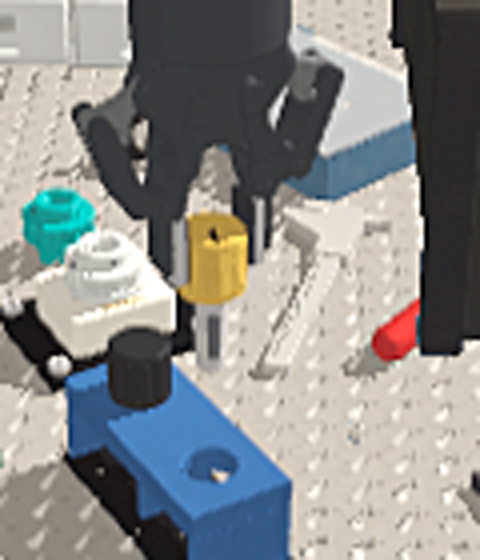

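The shaft is held upright. Knob top is at crop (214,232), the shaft at about (210,335), and the dark key faces the camera, slightly right. I'll measure the shaft axis and key bearing from pixels.

```bash
python3 - <<'E'
from h import *
m=vision.camera_model("scene")
im=cv2.imread("pics/s6raw.png");g=cv2.cvtColor(im,cv2.COLOR_BGR2GRAY)
print(g[254:274,284:302])
p=np.array([.4212,-.3122])
zs=.1771-.0094
for k in (-20,-36,-48): print(k,np.round(proj(m,(*p,zs+k/1e3)),2), [np.round(proj(m,(p[0]+.0115*np.cos(np.radians(a)),p[1]+.0115*np.sin(np.radians(a)),zs+k/1e3))[0],2) for a in(-130,-120,-110,-100)])
h=cv2.cvtColor(im,cv2.COLOR_BGR2HSV);k=(h[...,0]<32)&(h[...,1]>120)&(h[...,2]>120);k[:230]=0;k[258:]=0;k[:,280:281]=0
ys,xs=np.nonzero(k[:,280:306]);print("knob",[(y,xs[ys==y].min()+280,xs[ys==y].max()+280) for y in range(232,258,3) if (ys==y).any()])
print(np.round(proj(m,(*p,zs)),2),np.round(proj(m,(*p,zs+.034)),2))
E
```

```text
[[  0  78 128 164 161 153 155 154 153 155 154 159 156 158 178 205 207 205]
 [  1  22  62 102 127 158 157 152 151 153 150 151 179 189 206 211 206 194]
 [  1  26  27  24  79 166 164 164 163 161 158 157 215 206 208 208 207 176]
 [  2  29  33  27  69 168 165 167 169 165 162 182 221 209 207 231 189 172]
 [  2  30  33  26  66 166 165 169 141 139 154 193 220 230 242 230 198 199]
 [  2  29  31  42 150 162 165 154  92  94 107 173 221 236 250 230 203 205]
 [  3  29  29  56 194 160 165 148  77  83  86 183 222 214 218 211 203 206]
 [  9  31  18  48 187 161 166 149  80  85  91 193 223 201 201 203 193 195]
 [ 19  32  27  26 132 165 166 149  80  87  91 196 224 205 208 214 162 180]
 [ 28  35  34  25  80 169 168 168  79  86  91 197 221 215 226 217 178 200]
 [ 36  37  36  33  72 171 168 174  78  86  91 198 222 242 236 213 198 206]
 [ 37  36  29  22  69 171 169 174  77  87  91 198 224 230 213 206 204 205]
 [ 27  26  18  12  62 169 169 174  78  85  91 199 224 208 201 204 209 207]
 [ 13   5   5  62  71 164 168 174  77  82  95 218 224 206 207 215 172 209]
 [ 63  79 213 207 207 154 165 172  73  78  93 222 
[... 299 characters left out ...]
 201 205 198 203 199 211]
 [118 143 192 214 223 195 190 200 178 193 200 207 206 206 214 210 189 214]]
-20 [292.88 258.5 ] [np.float64(291.61), np.float64(292.62), np.float64(293.63), np.float64(294.62)]
-36 [292.88 265.15] [np.float64(291.62), np.float64(292.62), np.float64(293.62), np.float64(294.6)]
-48 [292.87 270.07] [np.float64(291.63), np.float64(292.62), np.float64(293.62), np.float64(294.59)]
knob [(235, np.int64(287), np.int64(299)), (238, np.int64(287), np.int64(301)), (241, np.int64(287), np.int64(301)), (244, np.int64(288), np.int64(301)), (247, np.int64(288), np.int64(301)), (250, np.int64(287), np.int64(300)), (253, np.int64(285), np.int64(299))]
[292.88 250.04] [292.89 235.26]
```

Call:
move_arm(
  commands=[
    [[0.025,0.004,0,0,0,7,-1],[0.05,0.008,0,0,0,14,-1],[0.08,0.014,0,0,0,21,-1],[0.11,0.019,0,0,0,28,-1],[0.14,0.024,0,0,0,35,-1],[0.17,0.029,0,0,0,42,-1],[0.195,0.033,0,0,0,49,-1],[0.208,0.035,0,0,0,56,-1],[0.214,0.0355,0,0,0,63,-1],[0.214,0.0355,0,0,0,69,-1],[0.214,0.0355,0,0,0,69,-1],[0.214,0.0355,0,0,0,69,-1]],
  ],
)

```text
time_s: 11.42
tool_pos: [0.4553, -0.0978, 0.1753]
ee_rot: [[0.932, 0.362, -0.002], [0.362, -0.932, 0.001], [-0.001, -0.002, -1.0]]
wrist_force: [0.0, -0.4, -2.3]
width: 0.403
grip_force: 60.2
```

```bash
python3 - <<'E'
from h import *
from g import go
go(.4566,-.0982,.130,-69)
im,d,m=grab("scene");save("s7raw",im);save("s7",cv2.resize(im[170:270,220:320],None,fx=6,fy=6,interpolation=cv2.INTER_CUBIC))
E
```

```text
t 11.42 p [ 0.4553 -0.0978  0.1753] yaw_y -68.75 w 0.403 F [ 0.  -0.4 -2.3] j7 -65.0
row [0.0011 0.001  0.0453] [-0.11  0.06  0.25]
```

View pics/s7.png

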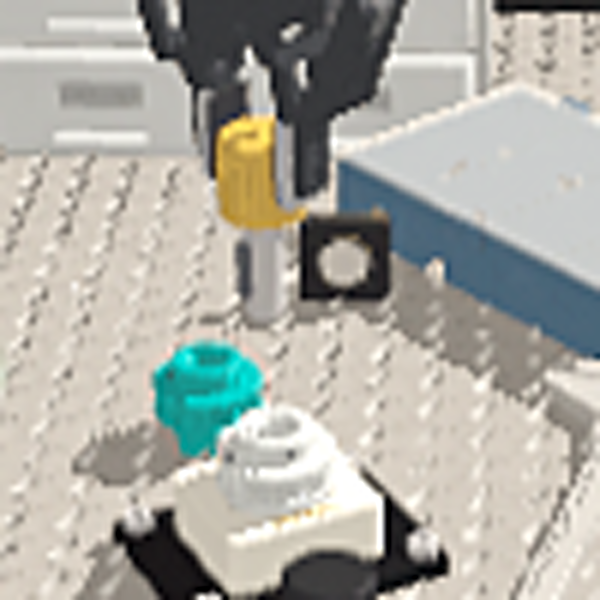

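The shaft, at crop (265,290), is over the hub bore at (277,425). The 2 px difference matches perspective plus the 1 mm still to move. The key is on the left (-x). Descending.

Call:
move_arm(
  commands=[
    [[0.0011,0.001,0.0,0,0,0,-1],[0.0011,0.001,0.02,0,0,0,-1],[0.0011,0.001,0.035,0,0,0,-1],[0.0011,0.001,0.045,0,0,0,-1],[0.0011,0.001,0.05,0,0,0,-1],[0.0011,0.001,0.054,0,0,0,-1],[0.0011,0.001,0.057,0,0,0,-1],[0.0011,0.001,0.06,0,0,0,-1]],
  ],
)

```text
time_s: 12.13
tool_pos: [0.4583, -0.0986, 0.1168]
ee_rot: [[0.933, 0.36, 0.003], [0.36, -0.933, 0.001], [0.003, -0.0, -1.0]]
wrist_force: [-0.5, 0.2, -2.1]
width: 0.403
grip_force: 60.1
```

```bash
python3 g.py .4566 -.0982 .110 -69
```

```text
t 12.13 p [ 0.4583 -0.0986  0.1168] yaw_y -68.93 w 0.403 F [-0.5  0.2 -2.1] j7 -66.6
row [-0.0014 -0.0009  0.0068] [-0.01 -0.17  0.07]
```

Call:
move_arm(
  commands=[
    [[-0.0012,-0.0005,0.002,0,0,0,-1],[-0.0012,-0.0005,0.004,0,0,0,-1],[-0.0012,-0.0005,0.006,0,0,0,-1],[-0.0012,-0.0005,0.006,0,0,0,-1]],
  ],
)

```text
time_s: 12.47
tool_pos: [0.4567, -0.0983, 0.1105]
ee_rot: [[0.933, 0.36, 0.002], [0.36, -0.933, 0.001], [0.002, -0.0, -1.0]]
wrist_force: [0.6, -1.2, -1.9]
width: 0.398
grip_force: 60.1
```

```bash
python3 g.py .4566 -.0982 .105 -69
```

```text
t 12.47 p [ 0.4567 -0.0983  0.1105] yaw_y -68.92 w 0.398 F [ 0.6 -1.2 -1.9] j7 -66.7
row [-0.     -0.0001  0.0055] [-0.03 -0.14  0.08]
```

Call:
move_arm(
  commands=[
    [[0,0,0.002,0,0,0,-1],[0,0,0.004,0,0,0,-1],[0,0,0.006,0,0,0,-1],[0,0,0.006,0,0,0,-1]],
  ],
)

```text
time_s: 12.8
tool_pos: [0.4566, -0.0981, 0.1043]
ee_rot: [[0.933, 0.36, 0.002], [0.36, -0.933, 0.002], [0.002, -0.001, -1.0]]
wrist_force: [0.2, 0.5, -3.3]
width: 0.399
grip_force: 60.1
```

Call:
move_arm(
  commands=[
    [[0,0,0.003,0,0,0,-1],[0,0,0.006,0,0,0,-1],[0,0,0.009,0,0,0,-1],[0,0,0.012,0,0,0,-1],[0,0,0.015,0,0,0,-1],[0,0,0.018,0,0,0,-1],[0,0,0.02,0,0,0,-1],[0,0,0.02,0,0,0,-1]],
  ],
)

```text
time_s: 13.47
tool_pos: [0.4566, -0.0982, 0.0842]
ee_rot: [[0.933, 0.36, 0.001], [0.36, -0.933, 0.002], [0.002, -0.001, -1.0]]
wrist_force: [-0.2, 0.4, -2.5]
width: 0.403
grip_force: 60.1
```

```bash
python3 g.py .4566 -.0982 .075 -69
```

```text
t 13.47 p [ 0.4566 -0.0982  0.0842] yaw_y -68.91 w 0.403 F [-0.2  0.4 -2.5] j7 -67.4
row [-0.      0.      0.0092] [-0.05 -0.11  0.09]
```

The key is in the keyway. Now I'll press home against the spring.

Call:
move_arm(
  commands=[
    [[0,0,0.002,0,0,0,-1],[0,0,0.004,0,0,0,-1],[0,0,0.006,0,0,0,-1],[0,0,0.008,0,0,0,-1],[0,0,0.009,0,0,0,-1],[0,0,0.009,0,0,0,-1]],
  ],
  force=80,
)

```text
time_s: 13.97
tool_pos: [0.4568, -0.0981, 0.0759]
ee_rot: [[0.933, 0.36, 0.002], [0.36, -0.933, 0.001], [0.003, -0.001, -1.0]]
wrist_force: [-0.3, 2.6, 4.6]
width: 0.397
grip_force: 81.4
```

Call:
move_arm(
  commands=[
    [[0,0,0.001,0,0,0,-1],[0,0,0.002,0,0,0,-1],[0,0,0.002,0,0,0,-1],[0,0,0.002,0,0,0,-1]],
  ],
)

```text
time_s: 14.3
tool_pos: [0.4571, -0.098, 0.0754]
ee_rot: [[0.933, 0.36, 0.003], [0.36, -0.933, 0.001], [0.003, 0.0, -1.0]]
wrist_force: [-3.6, 2.7, 17.6]
width: 0.399
grip_force: 83.6
```

The knob meets a hard stop at the predicted home height, with force rising to 17.6 N. One last look before handing in.

Call:
move_arm(
  commands=[
    [[0,0,0,0,0,0,-1],[0,0,0,0,0,0,-1],[0,0,0,0,0,0,-1],[0,0,0,0,0,0,-1]],
  ],
)

```text
time_s: 14.63
tool_pos: [0.4571, -0.0979, 0.0755]
ee_rot: [[0.933, 0.36, 0.003], [0.36, -0.933, 0.001], [0.004, 0.0, -1.0]]
wrist_force: [-3.4, 3.0, 18.1]
width: 0.391
grip_force: 83.6
```

```bash
python3 - <<'E'
from h import *
im,d,m=grab("scene");save("s8",cv2.resize(im[190:290,220:320],None,fx=6,fy=6,interpolation=cv2.INTER_CUBIC))
E
```

```text
(no output)
```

View pics/s8.png

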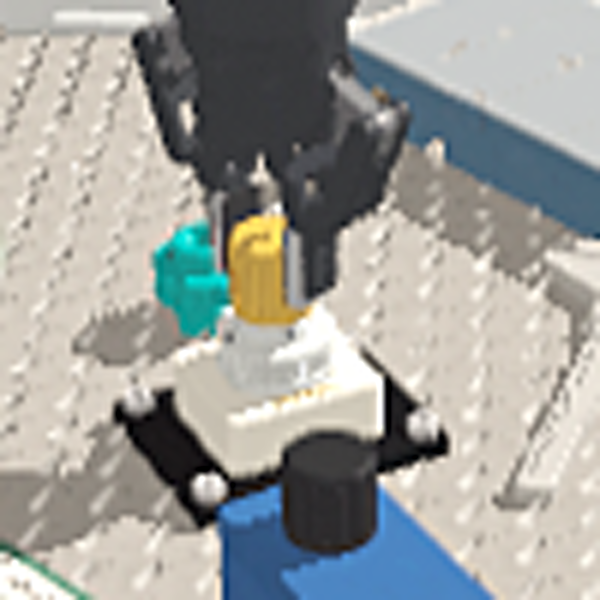

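The brass knob at crop (268,270) sits directly on the hub at (275,330), gripped and upright. The pulley is seated and the black knob hasn't moved.

```bash
python3 -c "
from cell import ticket;print(ticket.hand_in())"
```

```text
the job is handed in; nothing more can be done
None
```

I seated the pulley in the nest and pushed the keyed shaft home on its hub, and handed the job in at about 15 s with the gripper still holding the knob and pressing at about 18 N; hand-in returned no verdict.

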